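Catch a paint bottle from the gravity dispenser

ROBOT

A 6-joint arm with a two-finger parallel gripper is mounted at the origin on the work surface. World frame = base frame: x ahead of the robot, y to its left, z up, the work surface at z = 0. Lengths are in m, angles in degrees, forces in N, time in s.
With the tool pointing down it reaches from about 0.25 to 0.725 m from the base axis. Payload 9.7 kg.
Tool frame: the origin (TCP) lies between the finger pads; the fingertips stand bot.tcp_to_tips ahead of it and the grasp point (between the pads) lies 2 mm behind it (bot.tcp_to_tips is the distance from the TCP to the fingertips, in m); z points along the fingers, y is the line along which they close (so a half turn about z gives the same grasp; the last joint's range is limited). The gripper opens to 85 mm and grips with 20 to 120 N. Pads are 22 mm wide; open, the fingers measure 114 mm over their backs; the gripper's body (76 mm by 85 mm) begins 54 mm behind the grasp point. The pads swing forward as they close: fully open they stand 13 mm farther back than shut.
Start: joints at [-65.833, 4.979, 10.078, 95.1, 0, 90], TCP at [0.225, -0.502, 0.248] pointing down, gripper open.
Joint ranges: [-179.16, 179.16], [-48.56, 103.87], [-65.8, 70.77], [-126.05, 130.52], [-82.76, 87.17], [-180, 180]. Speed limits (degrees/s): [127.2, 127.2, 147.25, 180, 180, 180].

INTERFACE

Orientations are given as [roll, pitch, yaw] about the fixed x, y, z axes, in that order (R = Rz(yaw) Ry(pitch) Rx(roll)).
In Python, from workcell import sensors, camera, camera_params, bot gives the robot as it stands.
- The arm moves only by the tool apply_moves, never from a script. Its argument "motion" is a list of rows, each an object with "jaw": the opening, from -1 (shut) to 1 (fully open); "xyz": the shift along the tool's x, y, z in mm, a list of three; "twist": the turn about the tool's z in rad. A call has 1 to 5 rows; each row is the pose to reach, as a shift and turn from the pose commanded when the call began, along the tool's axes at that moment; what a row does not reach only later rows make up. A row lasts 1/8 s, in which the tool goes at most 62.5 mm and 10.7 degrees, less where a joint would pass 70% of its speed; a pose out of reach is approached as far as the arm can. A call with a gripper value outside its range is refused whole. The fingers move at their own pace and stop on an object; "grip_force" is the grip in N (left out, the last holds). Time passes only in rows, so rows that repeat a pose let the fingers close. It gives the time, the measured TCP pose, the force, the opening and the grip force at its end, in the units of the state.
- sensors.get_obs(): the state, without advancing time (a new reading comes with each control period).
- camera(name): name is "scene" or "top" or "wrist"; returns (picture, depth): 400x640x3 uint8, red, green, blue; 400x640 float32, m along the optical axis (not along the pixel's ray), 0 where there is no reading.
- camera_params(name): a dict with "mtx" (3x3 intrinsics, pixels), "rvec" (rotation vector, rad) and "tvec" (3), from world to camera coordinates, as OpenCV has them. Camera axes: x right, y down, z forward; pixel columns grow to the right and rows downward; lengths in m; the calibration is good to about 2 mm. A picture is of the moment at which its call begins: read the wrist's pose just before it. camera_params takes no time and is no camera call; for the wrist camera it gives the pose at the moment of the call.
- bot.job_done(): hands the job in; it is judged then, once.
The state is a dict: "time": time; "q": joint angles; "qd": joint speeds; "joint_efforts": joint torques, N m; "ee_pos": TCP position; "tcp_rot": TCP orientation; "wrist_force": force on the tool from outside, world axes, zero at the start; "torque": the same for the moment, N m; "opening": finger opening in m; "grasp_force": force on a finger pad.
Only numpy, scipy, OpenCV 4.12 (cv2) and the standard library are available. Lean on these libraries where they do the work, as an engineer would, in place of code of your own. Each camera call takes 0.05 s, during which the arm holds its last target. There are 200 camera calls.

TASK

Stand the empty grey catch bin flat on the bench under the dispenser's outlet, square to it and centred, with its low front wall tucked just under the outlet lip, and let go of it. Then press the dispenser's round steel release plunger straight down its leaning axis fully to its stop and hold it there until the bottle has rolled out into the bin, without touching the bottle yourself; then let the plunger spring back. Leave the bin with the bottle in it where it stands, and do not disturb the other things on the bench.

Things in the scene. Friction and masses are not known exactly. Their poses are not given: they have to be found in the camera images.
- dispenser: Grey plastic gravity dispenser, fixed: a channel 184 mm long, 108 mm wide inside, walls 36 mm high, sloping down at 30 degrees to its -x end (the outlet), on feet over a 12 mm base board. Origin on the bench top; x level, up the slope; y across; z up. Outlet lip at (-100, 0, 85) mm. The base board spans x -58 to 132, y -100 to 160 mm; its front edge limits how far a bin goes under.
- lamp_bar (a point): Centre of the slim white lamp bar of the dispenser (36 mm in dispenser x, 150 mm in y, 16 mm thick), 175 mm above the plunger head. Its -x edge is right over the head's centre, so a vertical tool cannot reach the head; along the plunger's own axis the way is open. It hangs from a post at (110, 105) mm on the dispenser.
- outlet (a point): Centre of the outlet lip (lower end edge of the channel floor, top surface), 85 mm above the bench; the floor is 8 mm thick, underside at the lip about 77 mm above the bench, open below. Axes as the dispenser's.
- plunger_top (a point): Centre of the top face of the release plunger's round steel head (54 mm diameter, 12 mm thick), beside the channel on the dispenser's +y side, about 203 mm above the bench when up; moves with the head. Its z axis is the plunger's axis, pointing out of the head, leaning 30 degrees from vertical toward the outlet. A 20 mm stem runs 31 mm from head to guide tube.
- plunger (a joint): Travel of the plunger along its axis, m: 0 up, 0.022 at its stop. Sprung: about 5 N to start, 11 N at the stop, springs back when released. A steel gate across the channel in front of the bottle moves with it and sinks into the channel floor only near the stop: the bottle rolls out, in under a second, beyond about 0.018.
- bottle: White plastic paint bottle, 50 mm diameter, 100 mm long including its 30 mm wide cap, about 0.12 kg, lying across the channel behind the gate, about 140 mm above the bench to begin with. Origin at mid-length on its axis; y is its axis.
- bin: Open grey plastic catch bin, loose, about 0.4 kg, outside 130 (x) by 166 (y) mm, origin at the centre of its underside. Floor 6 mm; sides 60 mm high, 8 thick; low front wall at +x 45 mm high, 8 thick; back wall at -x 60 mm high, 10 thick, with a finger tab of that thickness (mid-plane x = -60 mm, 70 mm wide in y) up to 124 mm: pinch it across x. In place its x points along dispenser x.
- bin_front (a point): Middle of the outer face of the bin's low front wall at bench level: (65, 0, 0) mm in the bin's frame. In place it lies below the channel, about 5 to 35 mm behind the lip (toward dispenser +x).
- glue_bottle: White glue bottle with pointed cap, 52 mm diameter, 148 mm tall, loose bystander; origin under its centre.
- paint_jar: Paint jar, 56 mm diameter, 70 mm tall, loose bystander; origin under its centre.
- spray_can: Spray can, 64 mm diameter, 170 mm tall, loose bystander; origin under its centre.
- screwdriver: Screwdriver lying on the bench, 180 mm long, loose bystander.
- parts_box: Open cardboard box of grey plastic parts, 130 x 110 x 60 mm, fixed bystander on the left of the bench, like the bin; origin under its centre.
Things that resemble listed ones, but are neither listed nor needed, are in the scene too. There is more than one size of the bin; the one meant has the size given above.

How it is judged:
By the outcome, as a careful person would: the job done as asked, in the order asked, and still so for the second after the job is handed in, with the robot touching nothing.
It also fails if it takes over 56 s, if anything falls off the work surface, if the arm or the gripper's body presses on something with over 40 N, if the wrist force passes 120 N, or if a joint passes its speed limit or range.

## Working session

There is one attempt and no reset: what is moved stays moved. The work goes in short steps, Python scripts to look and compute and a tool call to move; the robot and the scene stay as the last step left them, time stands still between calls to the robot, and variables do not carry over. Pictures are saved under pics/ and viewed, at most 10 in all, crops included, and the job is handed in when it is done.

Besides the shell and the picture viewer there is one more tool, called after "Call:" by a JSON object that holds its "fn" and its "kwargs", one argument or row to a line. apply_moves: Moves the arm, as the interface text tells. Its arguments: {"type":"object","properties":{"motion":{"type":"array","items":{"type":"object","properties":{"jaw":{"type":"number"},"xyz":{"type":"array","items":{"type":"number"}},"twist":{"type":"number"}}}},"grip_force":{"type":"number"}},"required":["motion"]}

```bash
ls; mkdir -p pics; python3 - <<'E'
from workcell import sensors, camera, camera_params, bot
import numpy as np, cv2
print(sensors.get_obs(), bot.tcp_to_tips)
for n in ("scene","top"):
    p,d=camera(n); np.savez(f"pics/{n}0.npz",p=p,d=d,**camera_params(n)); cv2.imwrite(f"pics/{n}0.png",p[:,:,::-1])
    print(n,camera_params(n),(d>0).mean())
E
```

```text
pics
{'time': 0.0, 'q': array([-6.58334440e+01,  5.01303192e+00,  1.00338945e+01,  9.50999400e+01,
       -3.55673509e-04,  9.00005783e+01]), 'qd': array([-0.05334072,  0.03854411,  0.00729796, -0.02649387,  0.00834624,
        0.04765111]), 'joint_efforts': array([ 1.53045312e-03, -5.20389676e+01,  4.64801860e+01,  1.64340256e-02,
        1.83626912e-04, -7.09279760e-06]), 'ee_pos': array([ 0.22507738, -0.50160682,  0.24755951]), 'tcp_rot': array([-1.79920923e+02,  3.56471320e-04,  2.41659782e+01]), 'wrist_force': array([-0.34897729, -0.11739468, -0.20929548]), 'torque': array([-0.03918797, -0.00028746,  0.01197935]), 'grasp_force': 0.0, 'opening': 0.08546337833340518} 0.017
scene {'mtx': array([[395.21526744,   0.        , 319.16044274],
       [  0.        , 395.21526744, 198.55366936],
       [  0.        ,   0.        ,   1.        ]]), 'rvec': array([ 2.31335895,  1.33245766, -0.35632583]), 'tvec': array([-0.28361894, -0.26542627,  1.55765958])} 0.99599609375
top {'mtx': array([[396.51945804,   0.        , 314.90945481],
       [  0.        , 396.51945804, 198.79183158],
       [  0.        ,   0.        ,   1.        ]]), 'rvec': array([ 2.19919562, -2.16600852,  0.1039005 ]), 'tvec': array([0.03088577, 0.53121731, 1.19472093])} 0.99603125
```

View pics/scene0.png

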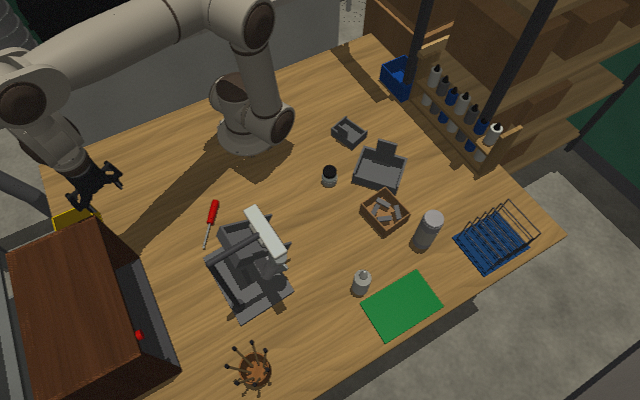

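View pics/top0.png

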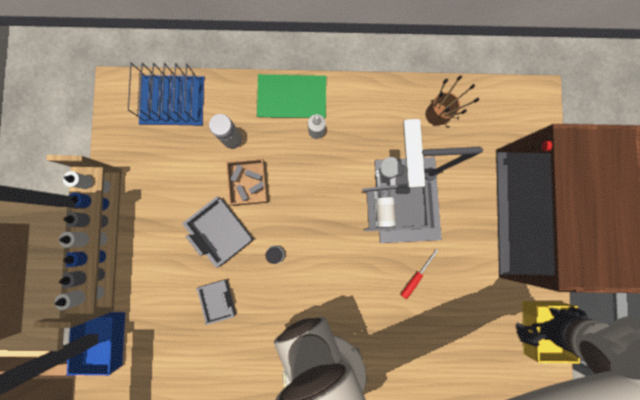

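The scene image shows the bin candidates: large grey at (380,167), small grey at (349,131), and the cardboard parts box at (385,211). In the top image these are at (218,232), (216,301) and (248,183). The dispenser is at top (405,195), with its outlet facing image left, its plunger head at (390,167) and the bottle at (386,212). By size, the large bin at top (218,232), with its tab at (200,245), should be the one; I'll measure it.

```bash
cat > h.py <<'E'
import numpy as np, cv2
def cloud(p,d,K,rvec,tvec):
    R=cv2.Rodrigues(np.asarray(rvec,float))[0]; v,u=np.mgrid[:d.shape[0],:d.shape[1]]
    c=np.dstack([(u-K[0,2])/K[0,0]*d,(v-K[1,2])/K[1,1]*d,d])
    w=(c-np.asarray(tvec).ravel())@R; w[d<=0]=np.nan; return w
def load(n):
    z=np.load(f"pics/{n}.npz"); return z['p'],cloud(z['p'],z['d'],z['mtx'],z['rvec'],z['tvec'])
E
python3 - <<'E'
from h import *
np.set_printoptions(precision=4,suppress=True)
P,W=load("top0"); S,V=load("scene0")
print("bench z",np.nanmedian(W[280:300,250:290,2]),np.nanmedian(V[200:210,170:190,2]))
def sel(W,x0,x1,y0,y1,z0,z1):
    m=(W[...,0]>x0)&(W[...,0]<x1)&(W[...,1]>y0)&(W[...,1]<y1)&(W[...,2]>z0)&(W[...,2]<z1); return W[m]
for n,(u,v) in dict(big=(218,232),small=(216,301),box=(248,183),glue=(316,120),can=(222,125),jar=(275,254),plunger=(390,167),lip=(366,210),bottle=(386,212),bar=(414,152)).items(): print(n,W[v,u])
for n,(u,v) in dict(big=(218,232),small=(216,301)).items():
    c=W[v,u]
    for nm,A in(("top",W),("scene",V)):
        r=.14 if n=="big" else .08
        q=sel(A,c[0]-r,c[0]+r,c[1]-r,c[1]+r,.012,.2)
        lab=q[np.linalg.norm(q[:,:2]-c[:2],axis=1)<r]
        rim=lab[(lab[:,2]>.035)]
        print(n,nm,len(rim),cv2.minAreaRect(rim[:,:2].astype(np.float32)),"zmax",np.sort(lab[:,2])[-5:])
        t=lab[lab[:,2]>.1]
        if len(t): print(" tab",len(t),t.mean(0),cv2.minAreaRect(t[:,:2].astype(np.float32)))
for nm,A in(("top",W),("scene",V)):
    q=sel(A,.3,.75,-.4,0,.19,.23); print(nm,"head-ish",len(q),q.mean(0),q.min(0),q.max(0))
z=cv2.resize(P[130:320,150:460],None,fx=2.5,fy=2.5,interpolation=cv2.INTER_CUBIC); cv2.imwrite("pics/c1.png",z[:,:,::-1])
E
```

```text
bench z 0.0008487959894998979 -7.827421051755403e-05
big [0.4247 0.3362 0.0045]
small [0.2155 0.3352 0.0033]
box [0.5784 0.2483 0.0045]
glue [0.7439 0.0403 0.1391]
can [0.7156 0.2965 0.1732]
jar [0.3637 0.1529 0.0733]
plunger [ 0.602  -0.1554  0.206 ]
lip [ 0.4999 -0.1212  0.0006]
bottle [ 0.4856 -0.1525  0.1658]
bar [ 0.6053 -0.1719  0.3857]
big top 1047 ((0.44931524991989136, 0.30389413237571716), (0.16626329720020294, 0.19855867326259613), 39.39090347290039) zmax [0.1276 0.1278 0.1279 0.1281 0.1305]
 tab 141 [0.3904 0.3745 0.1201] ((0.3896692991256714, 0.37586575746536255), (0.06879234313964844, 0.011313222348690033), 40.34920120239258)
big scene 946 ((0.4477396607398987, 0.30711233615875244), (0.1660374104976654, 0.20383375883102417), 39.93717956542969) zmax [0.1265 0.127  0.1273 0.1273 0.1278]
 tab 125 [0.3916 0.376  0.1157] ((0.38976192474365234, 0.37733736634254456), (0.06941135227680206, 0.016191698610782623), 40.007225036621094)
small top 283 ((0.2194623500108719, 0.33183878660202026), (0.11137852817773819, 0.08829374611377716), 15.972049713134766) zmax [0.0861 0.0863 0.0869 0.0874 0.0874]
small scene 201 ((0.21984881162643433, 0.33026814460754395), (0.1143278107047081, 0.08768100291490555), 16.391159057617188) zmax [0.083  0.0834 0.0853 0.0859 0.0863]
top head-ish 601 [ 0.5606 -0.2044  0.2042] [ 0.4432 -0.3172  0.19  ] [ 0.6293 -0.1318  0.2292]
scene head-ish 417 [ 0.5475 -0.2302  0.2023] [ 0.4429 -0.3209  0.1901] [ 0.6305 -0.135   0.23  ]
```

View pics/c1.png

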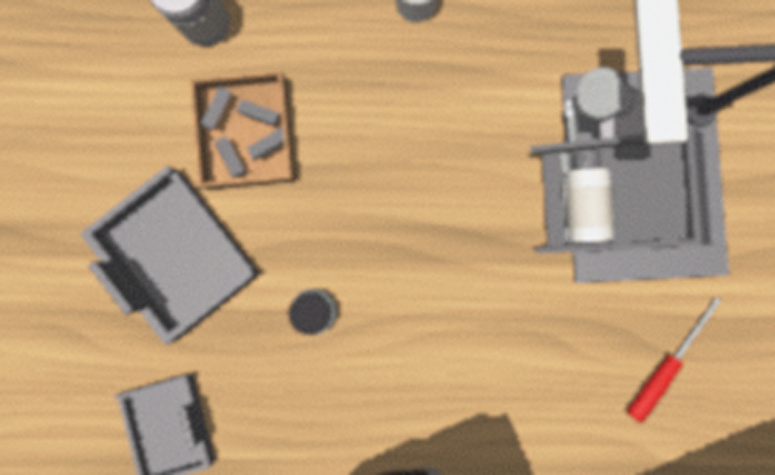

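The crop confirms the choice: the large bin with its tab at crop (120,285) is 166 mm wide, with a 69 mm tab at about 0.125 m height. The small one is 111 x 88 mm, and the brown box is not it. Next I measure the dispenser frame, and the arm's girth above the gripper for the lamp bar clearance.

```bash
python3 - <<'E'
from h import *
np.set_printoptions(precision=4,suppress=True)
P,W=load("top0"); S,V=load("scene0")
def sel(W,x0,x1,y0,y1,z0,z1):
    return W[(W[...,0]>x0)&(W[...,0]<x1)&(W[...,1]>y0)&(W[...,1]<y1)&(W[...,2]>z0)&(W[...,2]<z1)]
gray=lambda P:(P.max(2).astype(int)-P.min(2)<25)
for nm,P_,A in(("top",P,W),("scene",S,V)):
    B=A.copy(); B[~gray(P_)]=np.nan
    q=sel(B,.38,.72,-.4,-.1,.007,.018)
    r=cv2.minAreaRect(q[:,:2].astype(np.float32)); print(nm,"board",len(q),q[:,2].mean(),r)
    b=sel(A,.45,.75,-.3,-.1,.35,.42); k=cv2.minAreaRect(b[b[:,2]>.365][:,:2].astype(np.float32)); print(" bar",b[:,2].max(),np.median(b[:,2]),k)
    # head
    h=sel(A,.57,.64,-.19,-.12,.185,.225)
    c=np.linalg.lstsq(np.c_[h[:,:2],np.ones(len(h))],h[:,2],rcond=None)[0]
    print(" head",len(h),h.mean(0),"plane",c,"rect",cv2.minEnclosingCircle(h[:,:2].astype(np.float32)))
    # floor (grad slope)
    f=sel(A,.44,.55,-.17,-.09,.07,.2)
    for lo in np.arange(-.17,-.09,.01):
        g=f[(f[:,1]>=lo)&(f[:,1]<lo+.01)]
        if len(g): print("  y",round(lo,3),len(g),"z",np.percentile(g[:,2],[5,50,95]),"x",g[:,0].min(),g[:,0].max())
# arm girth round tool axis
a=np.array([.2251,-.5016])
for nm,A in(("top",W),("scene",V)):
  for z in np.arange(.24,.64,.03):
    q=sel(A,0,.45,-.75,-.28,z,z+.03); o=q[:,:2]-a
    if len(q)>5:
        t=np.radians(24.17); X=o@[np.cos(t),np.sin(t)]; Y=o@[np.sin(t),-np.cos(t)]
        print(nm,round(z,2),len(q),"toolx",X.min(),X.max(),"tooly",Y.min(),Y.max())
E
```

```text
top board 1327 0.012852148690550578 ((0.5334633588790894, -0.23181986808776855), (0.257158100605011, 0.22132743895053864), 3.7107231616973877)
 bar 0.3911210125829989 0.3859121256801407 ((0.6084893345832825, -0.2264368236064911), (0.14987421035766602, 0.14770959317684174), 3.263099431991577)
 head 323 [ 0.6037 -0.1556  0.2041] plane [ 0.0482 -0.5125  0.0952] rect ((0.6039727926254272, -0.15712016820907593), 0.026859916746616364)
  y -0.17 126 z [0.1407 0.1605 0.1648] x 0.44003174155250563 0.5473826872254852
  y -0.16 140 z [0.1494 0.1624 0.1667] x 0.4426142698036779 0.5472403638773501
  y -0.15 154 z [0.1099 0.1598 0.1659] x 0.44254436339050723 0.5499427752838089
  y -0.14 232 z [0.0955 0.1461 0.1601] x 0.4425021370617566 0.54765964182337
  y -0.13 176 z [0.088  0.0934 0.1439] x 0.4423616731568413 0.5498760871391273
  y -0.12 92 z [0.0843 0.0881 0.0939] x 0.44233081918510064 0.5475185795289018
  y -0.11 1 z [0.1164 0.1164 0.1164] x 0.549956304299617 0.549956304299617
  y -0.1 3 z [0.1177 0.1191 0.1212] x 0.5493541404565941 0.5496978894197153
scene board 2450 0.011552875109170116 ((0.
[... 3129 characters left out ...]
tooly -0.04149404545491014 0.043556097785097024
scene 0.48 261 toolx -0.0026254785795584096 0.04889981536966815 tooly -0.05668962180576745 0.05401451728851614
scene 0.51 737 toolx -0.029024366040936663 0.05013430283523812 tooly -0.05666558698387351 0.05407427467165305
scene 0.54 659 toolx -0.04164292704146005 0.0487535403588958 tooly -0.05402023699360504 0.05134786742464604
scene 0.57 743 toolx -0.038492929830200355 0.05219412775180162 tooly -0.2237399157633225 0.0439003532190898
scene 0.6 1096 toolx 0.008980960185904859 0.060926449110341 tooly -0.2177542283506713 0.04315383870579453
scene 0.63 1955 toolx 0.04224044710331646 0.06417039167961822 tooly -0.22159397470879214 0.050206275345530606
```

```bash
cat >> h.py <<'E'
YAW=np.radians(3.75); EY=np.array([np.cos(YAW),np.sin(YAW)]); EX=np.array([np.sin(YAW),-np.cos(YAW)])
def dframe(W):  # dispenser axes, world origin
    return np.dstack([W[...,:2]@EX,W[...,:2]@EY,W[...,2]])
E
python3 - <<'E'
from h import *
np.set_printoptions(precision=4,suppress=True)
for n in("top0","scene0"):
    P,W=load(n); D=dframe(W); P=P.astype(int); g=(P.max(2)-P.min(2)<25)
    def sel(a,b,c,d,e,f,m=g): return D[m&(D[...,0]>a)&(D[...,0]<b)&(D[...,1]>c)&(D[...,1]<d)&(D[...,2]>e)&(D[...,2]<f)]
    # wall tops: z about 0.085+slope+.036/cos; take strips in x
    for x0 in(.13,.145,.16,.19,.22,.25):
        f=.085+.577*(x0+.0075-.145)
        w=sel(x0,x0+.015,.38,.62,f+.03,f+.06); h,e=np.histogram(w[:,1],bins=np.arange(.38,.62,.006))
        print(n,"wall x",x0,[(round(e[i]+.003,3),h[i]) for i in np.nonzero(h>2)[0]])
    fl=sel(.10,.2,.445,.53,.075,.13)
    A=fl[(fl[:,0]<.15)]; 
    if len(A)>20: c=np.polyfit(A[:,0],A[:,2],1); print(" floor",len(A),c,"xmin",np.percentile(A[:,0],[0,2,5]),"x at z85",(.085-c[1])/c[0])
    b=sel(.1,.5,.3,.72,.007,.018); print(" board x",np.percentile(b[:,0],[.5,2,98,99.5]),"y",np.percentile(b[:,1],[.5,2,98,99.5]))
    br=sel(.1,.215,.4,.75,.37,.40,P.min(2)>150); print(" bar",len(br),"x",np.percentile(br[:,0],[1,99]),"y",np.percentile(br[:,1],[1,99]))
    hd=sel(.16,.23,.55,.65,.18,.225); print(" head",len(hd),"x",np.percentile(hd[:,0],[1,99]),"y",np.percentile(hd[:,1],[1,99]))
E
```

```text
top0 wall x 0.13 [(np.float64(0.431), np.int64(12)), (np.float64(0.545), np.int64(10))]
top0 wall x 0.145 [(np.float64(0.431), np.int64(14)), (np.float64(0.545), np.int64(10))]
top0 wall x 0.16 [(np.float64(0.431), np.int64(12)), (np.float64(0.443), np.int64(12)), (np.float64(0.449), np.int64(13)), (np.float64(0.455), np.int64(9)), (np.float64(0.461), np.int64(9)), (np.float64(0.467), np.int64(9)), (np.float64(0.473), np.int64(13)), (np.float64(0.479), np.int64(10)), (np.float64(0.485), np.int64(11)), (np.float64(0.491), np.int64(9)), (np.float64(0.497), np.int64(10)), (np.float64(0.503), np.int64(11)), (np.float64(0.509), np.int64(11)), (np.float64(0.515), np.int64(8)), (np.float64(0.521), np.int64(4)), (np.float64(0.527), np.int64(5)), (np.float64(0.533), np.int64(4)), (np.float64(0.539), np.int64(3)), (np.float64(0.545), np.int64(11)), (np.float64(0.551), np.int64(3))]
top0 wall x 0.19 [(np.float64(0.431), np.int64(16)), (np.float64(0.437), np.int64(5)), (np.float64(0.443), np.int64(10)), (np.float64(0.449), np.int64(10)), (np.float64(0.455), np.int64(10)), (np.float64(0.461), np.
[... 1356 characters left out ...]
2 [(np.float64(0.431), np.int64(9)), (np.float64(0.437), np.int64(9)), (np.float64(0.545), np.int64(9)), (np.float64(0.551), np.int64(10)), (np.float64(0.581), np.int64(6)), (np.float64(0.587), np.int64(10)), (np.float64(0.593), np.int64(9)), (np.float64(0.599), np.int64(10)), (np.float64(0.605), np.int64(11)), (np.float64(0.611), np.int64(4))]
scene0 wall x 0.25 [(np.float64(0.431), np.int64(16)), (np.float64(0.437), np.int64(6)), (np.float64(0.539), np.int64(3)), (np.float64(0.545), np.int64(9)), (np.float64(0.551), np.int64(11))]
 board x [0.1886 0.1936 0.3726 0.3745] y [0.3217 0.392  0.6461 0.6481]
 bar 502 x [0.1946 0.2148] y [0.5223 0.6637]
 head 121 x [0.1738 0.2182] y [0.5768 0.6185]
```

Call:
{"fn": "apply_moves", "kwargs": {
  "motion": [
    {"jaw":1,"xyz":[0,0,-40],"twist":-0.1},
    {"jaw":1,"xyz":[0,0,-40],"twist":-0.277}
  ]
}}

```text
time: 0.35
ee_pos: [0.2254, -0.5022, 0.2907]
tcp_rot: [179.8, 0.1, 40.3]
wrist_force: [-0.1, 0.3, -0.8]
opening: 0.0851
grasp_force: 0.0
```

```bash
python3 -c "
from workcell import *
print(sensors.get_obs())"
```

```text
{'time': 0.35, 'q': array([-6.58323946e+01,  6.06988875e+00,  1.60303493e+01,  9.97756340e+01,
        2.06545762e-04,  7.38582311e+01]), 'qd': array([ 9.19916054e-03,  5.31461587e-01, -3.08174583e+00, -2.02804176e+00,
        3.87165184e-02, -8.23234452e+01]), 'joint_efforts': array([-2.40689427e-03, -5.31750906e+01,  4.74720848e+01,  7.87149612e-01,
       -1.09349553e-04,  2.86956400e+00]), 'ee_pos': array([ 0.22537473, -0.50223843,  0.29073887]), 'tcp_rot': array([1.79822402e+02, 5.11860629e-02, 4.03092953e+01]), 'wrist_force': array([-0.08250373,  0.29686899, -0.81125097]), 'torque': array([0.01624298, 0.00422452, 0.01504278]), 'grasp_force': 0.0, 'opening': 0.08507723922685975}
```

```bash
cat > plan.py <<'E'
import numpy as np, json
def plan(p,yaw,goal,gyaw,n,jaw=1):
    """rows from commanded pose to goal; yaw in degrees (gyaw continuous), xyz in m"""
    p=np.array(p,float);goal=np.array(goal,float);p0=p.copy();y0=yaw;i=0
    while i<n:
        t=np.radians(yaw);T=np.array([[np.cos(t),np.sin(t),0],[np.sin(t),-np.cos(t),0],[0,0,-1]]);rows=[]
        for j in range(min(5,n-i)):
            f=(i+j+1)/n
            s=np.round(T@(p0+(goal-p0)*f-p)*1000).astype(int); w=round(-np.radians(y0+(gyaw-y0)*f-yaw),3)
            rows.append(dict(jaw=jaw,xyz=s.tolist(),twist=w))
        print(json.dumps(rows)); p=p+T.T@s/1000; yaw-=np.degrees(w); i+=5
    print("end",p.round(4),round(yaw,2))
E
python3 -c "
from plan import *
plan((.2251,-.5016,.2876),40.04,(.36,0,.28),130,10)
plan((.36,0,.28),130,(.390,.376,.25),220,10)"
```

```text
[{"jaw": 1, "xyz": [43, -30, 1], "twist": -0.157}, {"jaw": 1, "xyz": [85, -59, 2], "twist": -0.314}, {"jaw": 1, "xyz": [128, -89, 2], "twist": -0.471}, {"jaw": 1, "xyz": [170, -119, 3], "twist": -0.628}, {"jaw": 1, "xyz": [213, -149, 4], "twist": -0.785}]
[{"jaw": 1, "xyz": [51, 9, 1], "twist": -0.157}, {"jaw": 1, "xyz": [102, 18, 1], "twist": -0.314}, {"jaw": 1, "xyz": [153, 28, 2], "twist": -0.471}, {"jaw": 1, "xyz": [204, 37, 3], "twist": -0.628}, {"jaw": 1, "xyz": [255, 46, 4], "twist": -0.785}]
end [ 0.3603 -0.0005  0.2796] 129.99
[{"jaw": 1, "xyz": [27, 26, 3], "twist": -0.157}, {"jaw": 1, "xyz": [54, 53, 6], "twist": -0.314}, {"jaw": 1, "xyz": [81, 79, 9], "twist": -0.471}, {"jaw": 1, "xyz": [107, 106, 12], "twist": -0.628}, {"jaw": 1, "xyz": [134, 132, 15], "twist": -0.785}]
[{"jaw": 1, "xyz": [0, 38, 3], "twist": -0.157}, {"jaw": 1, "xyz": [1, 76, 6], "twist": -0.315}, {"jaw": 1, "xyz": [1, 114, 9], "twist": -0.472}, {"jaw": 1, "xyz": [1, 151, 12], "twist": -0.629}, {"jaw": 1, "xyz": [2, 189, 15], "twist": -0.786}]
end [0.3895 0.3759 0.25  ] 220.01
```

Call:
{"fn": "apply_moves", "kwargs": {
  "motion": [
    {"jaw":1,"xyz":[43,-30,1],"twist":-0.157},
    {"jaw":1,"xyz":[85,-59,2],"twist":-0.314},
    {"jaw":1,"xyz":[128,-89,2],"twist":-0.471},
    {"jaw":1,"xyz":[170,-119,3],"twist":-0.628},
    {"jaw":1,"xyz":[213,-149,4],"twist":-0.785}
  ]
}}

```text
time: 0.98
ee_pos: [0.2924, -0.2491, 0.284]
tcp_rot: [-180.0, -0.0, 85.3]
wrist_force: [0.8, 0.3, 0.3]
opening: 0.0853
grasp_force: 0.0
```

Call:
{"fn": "apply_moves", "kwargs": {
  "motion": [
    {"jaw":1,"xyz":[51,9,1],"twist":-0.157},
    {"jaw":1,"xyz":[102,18,1],"twist":-0.314},
    {"jaw":1,"xyz":[153,28,2],"twist":-0.471},
    {"jaw":1,"xyz":[204,37,3],"twist":-0.628},
    {"jaw":1,"xyz":[255,46,4],"twist":-0.785}
  ]
}}

```text
time: 1.6
ee_pos: [0.3604, 0.0011, 0.2802]
tcp_rot: [180.0, 0.0, 130.3]
wrist_force: [1.7, -0.4, -0.2]
opening: 0.0851
grasp_force: 0.0
```

Call:
{"fn": "apply_moves", "kwargs": {
  "motion": [
    {"jaw":1,"xyz":[27,26,3],"twist":-0.157},
    {"jaw":1,"xyz":[54,53,6],"twist":-0.314},
    {"jaw":1,"xyz":[81,79,9],"twist":-0.471},
    {"jaw":1,"xyz":[107,106,12],"twist":-0.628},
    {"jaw":1,"xyz":[134,132,15],"twist":-0.785}
  ]
}}

```text
time: 2.22
ee_pos: [0.3752, 0.1881, 0.2649]
tcp_rot: [-180.0, -0.0, 175.3]
wrist_force: [-0.0, -0.7, -0.1]
opening: 0.0851
grasp_force: 0.0
```

Call:
{"fn": "apply_moves", "kwargs": {
  "motion": [
    {"jaw":1,"xyz":[0,38,3],"twist":-0.157},
    {"jaw":1,"xyz":[1,76,6],"twist":-0.315},
    {"jaw":1,"xyz":[1,114,9],"twist":-0.472},
    {"jaw":1,"xyz":[1,151,12],"twist":-0.629},
    {"jaw":1,"xyz":[2,189,15],"twist":-0.786}
  ]
}}

```text
time: 2.85
ee_pos: [0.3899, 0.3765, 0.2498]
tcp_rot: [-180.0, -0.0, -139.7]
wrist_force: [1.2, 0.1, 1.6]
opening: 0.0855
grasp_force: 0.0
```

Call:
{"fn": "apply_moves", "kwargs": {
  "motion": [
    {"jaw":1,"xyz":[0,0,0],"twist":0},
    {"jaw":1,"xyz":[0,0,0],"twist":0}
  ]
}}

```text
time: 3.1
ee_pos: [0.3898, 0.375, 0.25]
tcp_rot: [-180.0, -0.1, -140.1]
wrist_force: [-0.5, 0.3, 0.1]
opening: 0.0857
grasp_force: 0.0
```

```bash
python3 - <<'E'
from workcell import sensors, camera, camera_params
from h import *
np.set_printoptions(precision=4,suppress=True)
o=sensors.get_obs(); print(o['q'],o['ee_pos'],o['tcp_rot'])
c=camera_params("wrist"); p,d=camera("wrist"); cv2.imwrite("pics/w1.png",p[:,:,::-1])
W=cloud(p,d,c['mtx'],c['rvec'],c['tvec'])
m=(W[...,2]>.105)&(W[...,2]<.14)&(np.hypot(W[...,0]-.39,W[...,1]-.376)<.06)
t=W[m]; print(len(t),t.mean(0) if len(t) else "", cv2.minAreaRect(t[:,:2].astype(np.float32)) if len(t) else "", np.percentile(t[:,2],[50,95]) if len(t) else "")
E
```

```text
[43.8953  3.8111  9.0275 95.2732 -0.0072  3.9461] [0.3898 0.375  0.25  ] [-179.9889   -0.0561 -140.0508]
1084 [0.3877 0.3757 0.1231] ((0.3896142840385437, 0.3772009015083313), (0.0695369616150856, 0.009945934638381004), 39.40375518798828) [0.1235 0.1246]
```

Call:
{"fn": "apply_moves", "kwargs": {
  "motion": [
    {"jaw":1,"xyz":[0,0,50],"twist":0.01},
    {"jaw":1,"xyz":[0,-1,90],"twist":0.01},
    {"jaw":1,"xyz":[0,-1,125],"twist":0.01},
    {"jaw":1,"xyz":[0,-1,148],"twist":0.01},
    {"jaw":1,"xyz":[0,-1,150],"twist":0.01}
  ],
  "grip_force": 60
}}

```text
time: 3.78
ee_pos: [0.3901, 0.3731, 0.0992]
tcp_rot: [-180.0, -0.1, -140.7]
wrist_force: [-0.1, -1.2, 0.8]
opening: 0.0852
grasp_force: 0.0
```

Call:
{"fn": "apply_moves", "kwargs": {
  "motion": [
    {"jaw":-1,"xyz":[0,0,0]},
    {"jaw":-1,"xyz":[0,0,0]},
    {"jaw":-1,"xyz":[0,0,0]},
    {"jaw":-1,"xyz":[0,0,0]},
    {"jaw":-1,"xyz":[0,0,0]}
  ],
  "grip_force": 60
}}

```text
validation failed for argument at $.mo...
```

Call:
{"fn": "apply_moves", "kwargs": {
  "motion": [
    {"jaw":1,"xyz":[0,3,0],"twist":0},
    {"jaw":-1,"xyz":[0,3,0],"twist":0},
    {"jaw":-1,"xyz":[0,3,0],"twist":0},
    {"jaw":-1,"xyz":[0,3,0],"twist":0},
    {"jaw":-1,"xyz":[0,3,0],"twist":0}
  ],
  "grip_force": 60
}}

```text
time: 4.4
ee_pos: [0.3887, 0.3769, 0.1004]
tcp_rot: [-180.0, 0.0, -140.6]
wrist_force: [0.1, 0.5, 0.4]
opening: 0.0122
grasp_force: 0.0
```

Call:
{"fn": "apply_moves", "kwargs": {
  "motion": [
    {"jaw":-1,"xyz":[0,0,0],"twist":0},
    {"jaw":-1,"xyz":[0,0,0],"twist":0},
    {"jaw":-1,"xyz":[0,0,0],"twist":0}
  ],
  "grip_force": 60
}}

```text
time: 4.78
ee_pos: [0.3888, 0.3769, 0.1005]
tcp_rot: [-180.0, 0.0, -140.6]
wrist_force: [0.3, -1.3, 3.8]
opening: 0.0091
grasp_force: 59.6
```

```bash
python3 -c "
from plan import *
plan((.3888,.3769,.1004),219.4,(.3888,.3769,.22),219.4,4,-1)
plan((.3888,.3769,.2204),219.4,(.485,.0619,.22),183.75,10,-1)"
```

```text
[{"jaw": -1, "xyz": [0, 0, -30], "twist": -0.0}, {"jaw": -1, "xyz": [0, 0, -60], "twist": -0.0}, {"jaw": -1, "xyz": [0, 0, -90], "twist": -0.0}, {"jaw": -1, "xyz": [0, 0, -120], "twist": -0.0}]
end [0.3888 0.3769 0.2204] 219.4
[{"jaw": -1, "xyz": [13, -30, 0], "twist": 0.062}, {"jaw": -1, "xyz": [25, -61, 0], "twist": 0.124}, {"jaw": -1, "xyz": [38, -91, 0], "twist": 0.187}, {"jaw": -1, "xyz": [50, -122, 0], "twist": 0.249}, {"jaw": -1, "xyz": [63, -152, 0], "twist": 0.311}]
[{"jaw": -1, "xyz": [2, -33, 0], "twist": 0.062}, {"jaw": -1, "xyz": [5, -66, 0], "twist": 0.125}, {"jaw": -1, "xyz": [8, -99, 0], "twist": 0.187}, {"jaw": -1, "xyz": [10, -131, 0], "twist": 0.249}, {"jaw": -1, "xyz": [13, -164, 0], "twist": 0.311}]
end [0.4848 0.0622 0.2204] 183.76
```

Call:
{"fn": "apply_moves", "kwargs": {
  "motion": [
    {"jaw":-1,"xyz":[0,0,-15],"twist":0},
    {"jaw":-1,"xyz":[0,0,-45],"twist":0},
    {"jaw":-1,"xyz":[0,0,-80],"twist":0},
    {"jaw":-1,"xyz":[0,0,-110],"twist":0},
    {"jaw":-1,"xyz":[0,0,-120],"twist":0}
  ]
}}

```text
time: 5.4
ee_pos: [0.389, 0.3772, 0.2224]
tcp_rot: [180.0, 0.1, -140.6]
wrist_force: [-0.7, 0.6, -3.9]
opening: 0.0095
grasp_force: 58.7
```

Call:
{"fn": "apply_moves", "kwargs": {
  "motion": [
    {"jaw":-1,"xyz":[13,-30,0],"twist":0.062},
    {"jaw":-1,"xyz":[25,-61,0],"twist":0.124},
    {"jaw":-1,"xyz":[38,-91,0],"twist":0.187},
    {"jaw":-1,"xyz":[50,-122,0],"twist":0.249},
    {"jaw":-1,"xyz":[63,-152,0],"twist":0.311}
  ]
}}

```text
time: 6.02
ee_pos: [0.4364, 0.2183, 0.2193]
tcp_rot: [180.0, -0.1, -158.5]
wrist_force: [0.8, 0.5, -3.9]
opening: 0.0099
grasp_force: 59.0
```

Call:
{"fn": "apply_moves", "kwargs": {
  "motion": [
    {"jaw":-1,"xyz":[2,-33,0],"twist":0.062},
    {"jaw":-1,"xyz":[5,-66,0],"twist":0.125},
    {"jaw":-1,"xyz":[8,-99,0],"twist":0.187},
    {"jaw":-1,"xyz":[10,-131,0],"twist":0.249},
    {"jaw":-1,"xyz":[13,-164,0],"twist":0.311}
  ]
}}

```text
time: 6.65
ee_pos: [0.4848, 0.0612, 0.2194]
tcp_rot: [180.0, -0.1, -176.3]
wrist_force: [0.5, 1.0, -3.8]
opening: 0.009
grasp_force: 59.0
```

Call:
{"fn": "apply_moves", "kwargs": {
  "motion": [
    {"jaw":-1,"xyz":[0,0,10],"twist":0},
    {"jaw":-1,"xyz":[0,0,40],"twist":0},
    {"jaw":-1,"xyz":[0,0,75],"twist":0},
    {"jaw":-1,"xyz":[0,0,98],"twist":0},
    {"jaw":-1,"xyz":[0,0,98],"twist":0}
  ]
}}

```text
time: 7.28
ee_pos: [0.4832, 0.0625, 0.1198]
tcp_rot: [180.0, -0.3, -176.2]
wrist_force: [-0.7, -0.2, -3.3]
opening: 0.0089
grasp_force: 59.4
```

```bash
python3 - <<'E'
from workcell import sensors, camera, camera_params
from h import *
np.set_printoptions(precision=4,suppress=True)
o=sensors.get_obs(); print(o['ee_pos'],o['tcp_rot'],o['wrist_force'],o['opening'])
for n in("top","scene"):
    c=camera_params(n); p,d=camera(n); np.savez(f"pics/{n}1.npz",p=p,d=d,**c)
    D=dframe(cloud(p,d,c['mtx'],c['rvec'],c['tvec']))
    m=(D[...,0]>-.06)&(D[...,0]<.13)&(D[...,1]>.36)&(D[...,1]<.62)&(D[...,2]>.035)&(D[...,2]<.085); q=D[m]
    r=cv2.minAreaRect(q[:,:2].astype(np.float32)); print(n,r)
    for a,b in((.05,.08),(.08,.1)):
        s=q[(q[:,0]>a)&(q[:,0]<b)]; print(a,"z med/95",np.percentile(s[:,2],[50,95,99]) if len(s) else 0)
    if n=="scene": cv2.imwrite("pics/s1.png",cv2.resize(p[100:350,150:450],None,fx=2.4,fy=2.4)[:,:,::-1])
E
```

```text
[0.4832 0.0625 0.1198] [ 179.9997   -0.2695 -176.1528] [-0.6571 -0.2442 -3.336 ] 0.008949614374932233
top ((0.0791344866156578, 0.48623213171958923), (0.1660616546869278, 0.032014068216085434), 88.96519470214844)
0.05 z med/95 [0.0795 0.0831 0.0835]
0.08 z med/95 [0.065  0.0811 0.0837]
scene ((0.027693867683410645, 0.48727184534072876), (0.13112136721611023, 0.17106032371520996), 0.19689378142356873)
0.05 z med/95 [0.0677 0.083  0.084 ]
0.08 z med/95 [0.0637 0.08   0.083 ]
```

View pics/s1.png

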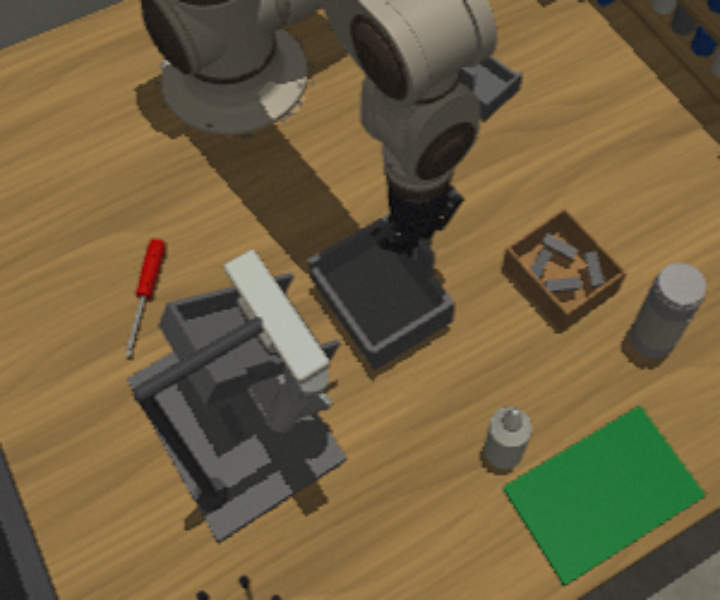

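Call:
{"fn": "apply_moves", "kwargs": {
  "motion": [
    {"jaw":-1,"xyz":[-1,0,8],"twist":0},
    {"jaw":-1,"xyz":[-1,0,15],"twist":0},
    {"jaw":-1,"xyz":[-1,0,15],"twist":0}
  ]
}}

```text
time: 7.75
ee_pos: [0.4856, 0.0622, 0.1067]
tcp_rot: [-180.0, -0.1, -176.2]
wrist_force: [0.5, 0.0, -4.3]
opening: 0.0093
grasp_force: 59.5
```

Call:
{"fn": "apply_moves", "kwargs": {
  "motion": [
    {"jaw":-1,"xyz":[0,-15,0],"twist":0},
    {"jaw":-1,"xyz":[0,-35,0],"twist":0},
    {"jaw":-1,"xyz":[0,-55,0],"twist":0},
    {"jaw":-1,"xyz":[0,-72,0],"twist":0},
    {"jaw":-1,"xyz":[0,-72,0],"twist":0}
  ]
}}

```text
time: 8.38
ee_pos: [0.4907, -0.0109, 0.1074]
tcp_rot: [-180.0, 0.0, -176.3]
wrist_force: [-0.2, 0.1, -3.9]
opening: 0.0094
grasp_force: 59.4
```

Call:
{"fn": "apply_moves", "kwargs": {
  "motion": [
    {"jaw":-1,"xyz":[0,0,3],"twist":0},
    {"jaw":-1,"xyz":[0,0,6],"twist":0},
    {"jaw":-1,"xyz":[0,0,7],"twist":0},
    {"jaw":-1,"xyz":[0,0,7],"twist":0}
  ]
}}

```text
time: 8.88
ee_pos: [0.4906, -0.0092, 0.1005]
tcp_rot: [180.0, 0.0, -176.2]
wrist_force: [-1.6, 1.7, -0.5]
opening: 0.0094
grasp_force: 60.0
```

```bash
cat > look.py <<'E'
from workcell import sensors, camera, camera_params
from h import *
import sys
np.set_printoptions(precision=4,suppress=True)
o=sensors.get_obs(); p=o['ee_pos']; print(o['time'],p,"disp",p[:2]@EX,p[:2]@EY,o['tcp_rot'],o['wrist_force'],o['opening'])
t=sys.argv[1]
for n in("top","scene"):
    c=camera_params(n); p,d=camera(n); np.savez(f"pics/{n}{t}.npz",p=p,d=d,**c); cv2.imwrite(f"pics/{n}{t}.png",p[:,:,::-1])
    D=dframe(cloud(p,d,c['mtx'],c['rvec'],c['tvec']))
    m=(D[...,0]>0)&(D[...,0]<.12)&(D[...,1]>.36)&(D[...,1]<.62)&(D[...,2]>.035)&(D[...,2]<.07); q=D[m]
    for a in(0.03,.05,.07,.09): s=q[(q[:,0]>a)&(q[:,0]<a+.02)]; print(n,a,"y range",s[:,1].min(),s[:,1].max(),"z99",np.percentile(s[:,2],99))
    k=D[(D[...,0]>.02)&(D[...,0]<.06)&(D[...,1]>.43)&(D[...,1]<.55)&(D[...,2]>.112)&(D[...,2]<.13)]
    print(" tab",len(k),k.mean(0) if len(k) else "",cv2.minAreaRect(k[:,:2].astype(np.float32)) if len(k)>4 else "")
E
python3 look.py 2
```

```text
8.875 [ 0.4906 -0.0092  0.1005] disp 0.041298216180788244 0.48899320781493544 [ 179.9857    0.0096 -176.1744] [-1.6309  1.6545 -0.4717] 0.009354566707009557Traceback (most recent call last):
  File "look.py", line 11, in <module>
    for a in(0.03,.05,.07,.09): s=q[(q[:,0]>a)&(q[:,0]<a+.02)]; print(n,a,"y range",s[:,1].min(),s[:,1].max(),"z99",np.percentile(s[:,2],99))
                                                                                    ~~~~~~~~~~^^
    return umr_minimum(a, axis, None, out, keepdims, initial, where)
ValueError: zero-size array to reduction operation minimum which has no identity
```

Call:
{"fn": "apply_moves", "kwargs": {
  "motion": [
    {"jaw":0,"xyz":[0,0,0],"twist":0},
    {"jaw":0,"xyz":[0,0,0],"twist":0},
    {"jaw":0,"xyz":[0,0,0],"twist":0},
    {"jaw":0,"xyz":[0,0,0],"twist":0}
  ]
}}

```text
time: 9.43
ee_pos: [0.4907, -0.0097, 0.1003]
tcp_rot: [-180.0, 0.0, -176.2]
wrist_force: [-0.1, -0.1, 0.2]
opening: 0.0426
grasp_force: 0.0
```

Call:
{"fn": "apply_moves", "kwargs": {
  "motion": [
    {"jaw":0,"xyz":[0,0,-20],"twist":0},
    {"jaw":0,"xyz":[0,0,-60],"twist":0},
    {"jaw":1,"xyz":[0,0,-100],"twist":0},
    {"jaw":1,"xyz":[0,40,-135],"twist":0},
    {"jaw":1,"xyz":[0,80,-135],"twist":0}
  ]
}}

```text
time: 10.05
ee_pos: [0.4863, 0.0709, 0.2383]
tcp_rot: [180.0, 0.3, -176.3]
wrist_force: [1.0, 0.1, -1.3]
opening: 0.0855
grasp_force: 0.0
```

```bash
sed -i 's/; print(n,a,"y range"/\n        if len(s): print(n,a,"y range"/; s/for a in(0.03,.05,.07,.09): s=/for a in(0.03,.05,.07,.09):\n        s=/' look.py; python3 look.py 3; python3 -c "
import cv2;p=cv2.imread('pics/top3.png');cv2.imwrite('pics/c3.png',cv2.resize(p[100:280,280:480],None,fx=3,fy=3))"
```

```text
10.05 [0.4863 0.0709 0.2383] disp -0.03898928025153266 0.48991968478245357 [ 179.9801    0.275  -176.2901] [ 0.9973  0.0991 -1.2867] 0.0854649641869609
top 0.05 y range 0.4062379553763632 0.41221999420753674 z99 0.06424203779124885
top 0.07 y range 0.40795455550307697 0.5721534266675389 z99 0.06382773025719007
top 0.09 y range 0.4070208120609668 0.5714356834346779 z99 0.06394897544616052
 tab 0  
scene 0.03 y range 0.40411231048465823 0.5728312476552271 z99 0.06856268232423715
scene 0.05 y range 0.405290996493395 0.5733510602024405 z99 0.06320494033989656
scene 0.07 y range 0.4064658668492816 0.5729330917911517 z99 0.06330323645191857
scene 0.09 y range 0.40643461849675605 0.5739804587060479 z99 0.06442989879625544
 tab 78 [0.0406 0.4908 0.1224] ((0.039919205009937286, 0.4899347722530365), (0.06973165273666382, 0.010707993060350418), 89.3675308227539)
```

View pics/c3.png

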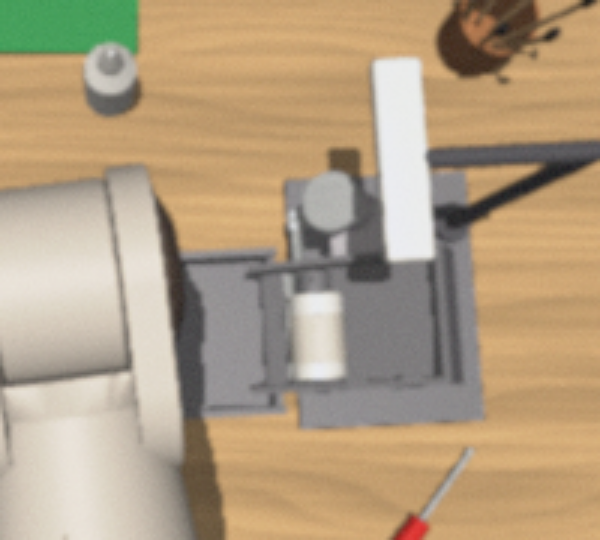

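The crop shows the bin at (225,330) standing square between the channel walls (272 and 388). Measured, it is centred within 1 mm, with its front about 20 mm behind the lip.

A vertical tool can reach the head with the outer tip of an open finger, 57 mm off the tool axis, which keeps the wrist clear of the lamp bar.

Call:
{"fn": "apply_moves", "kwargs": {
  "motion": [
    {"jaw":1,"xyz":[-25,-20,0],"twist":0},
    {"jaw":1,"xyz":[-52,-45,0],"twist":0},
    {"jaw":1,"xyz":[-80,-70,0],"twist":0},
    {"jaw":1,"xyz":[-103,-89,0],"twist":0},
    {"jaw":1,"xyz":[-103,-89,0],"twist":0}
  ],
  "grip_force": 120
}}

```text
time: 10.78
ee_pos: [0.5948, -0.0133, 0.234]
tcp_rot: [-180.0, -0.1, -176.3]
wrist_force: [-0.2, -0.3, -0.0]
opening: 0.0856
grasp_force: 0.0
```

```bash
python3 - <<'E'
from workcell import sensors, camera, camera_params
from h import *
np.set_printoptions(precision=4,suppress=True)
o=sensors.get_obs(); p=o['ee_pos']; print(p,"disp",p[:2]@EX,p[:2]@EY,o['tcp_rot'],o['wrist_force'],o['q'])
c=camera_params("scene"); P,d=camera("scene"); D=dframe(cloud(P,d,c['mtx'],c['rvec'],c['tvec']))
x,y=p[:2]@EX,p[:2]@EY
for z in np.arange(-.03,.24,.02):
    m=(abs(D[...,0]-x)<.12)&(abs(D[...,1]-y)<.06)&(D[...,2]>p[2]+z)&(D[...,2]<p[2]+z+.02)&(D[...,0]<.165); q=D[m]
    if len(q): print(round(z,2),len(q),"x rel",q[:,0].min()-x,q[:,0].max()-x,"y rel",q[:,1].min()-y,q[:,1].max()-y)
c=camera_params("wrist"); w,d=camera("wrist"); D=dframe(cloud(w,d,c['mtx'],c['rvec'],c['tvec']))
m=(D[...,0]>.16)&(D[...,0]<.24)&(D[...,1]>.55)&(D[...,1]<.64)&(D[...,2]>.18)&(D[...,2]<.23); q=D[m]; print("head",len(q)); 
if len(q)>10: print(q.mean(0),np.percentile(q,[1,99],axis=0))
cv2.imwrite("pics/s4.png",np.hstack([cv2.resize(P[180:330,180:360],None,fx=2.2,fy=2.2),cv2.resize(w[:330,:],(396,330))])[:,:,::-1])
E
```

```text
[ 0.5948 -0.0133  0.234 ] disp 0.0521983265457276 0.5926593472099856 [-179.9943   -0.0968 -176.3157] [-0.2199 -0.2968 -0.0029] [-1.277  11.1014 15.3068 94.3014 -0.0141 -4.9613]
-0.01 22 x rel -0.05573002569689037 0.05405267761090412 y rel -0.006875354321877469 0.01172659260185649
0.01 32 x rel -0.05690472232249654 0.054588134860329394 y rel 0.002213821596275478 0.012451579013855851
0.03 74 x rel -0.07379819053671056 0.07243606436970226 y rel -0.007121348984547415 0.014730737306016928
0.05 139 x rel -0.07217774485640789 0.072620673328806 y rel -0.011375097131357759 0.01787405822544108
0.07 109 x rel -0.07102770711522019 0.070471166991565 y rel -0.010041485215780521 0.021039149956818992
0.09 165 x rel -0.06960716736830191 0.06726535395548772 y rel -0.011336263129689605 0.02640304761459178
0.11 94 x rel -0.024798287323242803 0.036314027882951495 y rel -0.014892914961873394 0.038625481893052815
0.13 111 x rel -0.03008400440204464 0.036266553952686846 y rel -0.012392175170139463 0.03829109023700539
0.15 104 x rel -0.02857532463792897 0.03609373139349658 y rel -0.01141621447638741 0.03798855216163799
0.17 102 x rel -0.02465198458568469 0.039385835230407 y rel -0.01602889259494189 0.04163359356286134
0.19 129 x rel -0.02560449715351572 0.039469568818922586 y rel -0.012417229925138162 0.04130865397471806
0.21 65 x rel -0.0244299562225734 0.04054100798280238 y rel -0.02720848657448549 0.04802586878161885
0.23 54 x rel -0.039296263506562866 0.04302299073701187 y rel -0.033555049169116224 0.05604143672019002
head 9171
[0.1905 0.5919 0.2012] [[0.1703 0.5677 0.187 ]
 [0.2091 0.618  0.2124]]
```

View pics/s4.png

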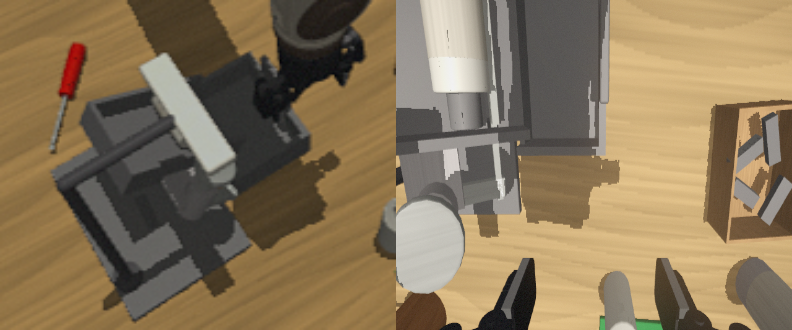

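Left (scene): the gripper is beside the lamp bar with clear space. Right (wrist): the plunger head is at (430,240) and the bottle at (460,50) is behind the gate. Moving in over the head.

Call:
{"fn": "apply_moves", "kwargs": {
  "motion": [
    {"jaw":1,"xyz":[0,-20,0],"twist":0},
    {"jaw":1,"xyz":[0,-45,0],"twist":0},
    {"jaw":1,"xyz":[0,-65,0],"twist":0},
    {"jaw":1,"xyz":[0,-78,0],"twist":0},
    {"jaw":1,"xyz":[0,-78,0],"twist":0}
  ]
}}

```text
time: 11.5
ee_pos: [0.5991, -0.0905, 0.2353]
tcp_rot: [180.0, 0.0, -176.3]
wrist_force: [-0.3, -0.0, -0.3]
opening: 0.0851
grasp_force: 0.0
```

Call:
{"fn": "apply_moves", "kwargs": {
  "motion": [
    {"jaw":1,"xyz":[0,0,5],"twist":0},
    {"jaw":1,"xyz":[0,0,10],"twist":0},
    {"jaw":1,"xyz":[0,0,15],"twist":0},
    {"jaw":1,"xyz":[0,0,15],"twist":0}
  ]
}}

```text
time: 12.0
ee_pos: [0.599, -0.0893, 0.2197]
tcp_rot: [180.0, -0.1, -176.2]
wrist_force: [-0.6, 0.8, -0.5]
opening: 0.0856
grasp_force: 0.0
```

Call:
{"fn": "apply_moves", "kwargs": {
  "motion": [
    {"jaw":1,"xyz":[0,0,3],"twist":0},
    {"jaw":1,"xyz":[0,0,6],"twist":0},
    {"jaw":1,"xyz":[0,0,8],"twist":0},
    {"jaw":1,"xyz":[0,0,8],"twist":0}
  ]
}}

```text
time: 12.5
ee_pos: [0.5991, -0.0896, 0.2121]
tcp_rot: [180.0, -0.0, -176.2]
wrist_force: [0.6, 1.1, 0.5]
opening: 0.0855
grasp_force: 0.0
```

Call:
{"fn": "apply_moves", "kwargs": {
  "motion": [
    {"jaw":1,"xyz":[0,0,2],"twist":0},
    {"jaw":1,"xyz":[0,0,4],"twist":0},
    {"jaw":1,"xyz":[0,0,4],"twist":0}
  ]
}}

```text
time: 12.88
ee_pos: [0.5991, -0.0896, 0.208]
tcp_rot: [180.0, -0.0, -176.2]
wrist_force: [-0.8, -0.1, -0.2]
opening: 0.0851
grasp_force: 0.0
```

Call:
{"fn": "apply_moves", "kwargs": {
  "motion": [
    {"jaw":1,"xyz":[0,0,2],"twist":0},
    {"jaw":1,"xyz":[0,0,3],"twist":0},
    {"jaw":1,"xyz":[0,0,3],"twist":0}
  ]
}}

```text
time: 13.25
ee_pos: [0.5992, -0.0896, 0.2052]
tcp_rot: [180.0, -0.0, -176.2]
wrist_force: [0.2, 0.2, 0.3]
opening: 0.0853
grasp_force: 0.0
```

Call:
{"fn": "apply_moves", "kwargs": {
  "motion": [
    {"jaw":1,"xyz":[0,0,1],"twist":0},
    {"jaw":1,"xyz":[0,0,2],"twist":0},
    {"jaw":1,"xyz":[0,0,2],"twist":0}
  ]
}}

```text
time: 13.62
ee_pos: [0.5992, -0.0896, 0.2032]
tcp_rot: [180.0, -0.0, -176.2]
wrist_force: [-0.3, -0.4, -0.6]
opening: 0.0856
grasp_force: 0.0
```

Call:
{"fn": "apply_moves", "kwargs": {
  "motion": [
    {"jaw":1,"xyz":[0,0,1],"twist":0},
    {"jaw":1,"xyz":[0,0,2],"twist":0},
    {"jaw":1,"xyz":[0,0,2],"twist":0}
  ]
}}

```text
time: 14.0
ee_pos: [0.5991, -0.0896, 0.2012]
tcp_rot: [180.0, -0.0, -176.2]
wrist_force: [0.2, -0.2, 0.2]
opening: 0.0852
grasp_force: 0.0
```

Call:
{"fn": "apply_moves", "kwargs": {
  "motion": [
    {"jaw":1,"xyz":[0,0,1],"twist":0},
    {"jaw":1,"xyz":[0,0,2],"twist":0},
    {"jaw":1,"xyz":[0,0,2],"twist":0}
  ]
}}

```text
time: 14.38
ee_pos: [0.5992, -0.0896, 0.1991]
tcp_rot: [180.0, -0.0, -176.2]
wrist_force: [-0.7, 0.5, 0.1]
opening: 0.0855
grasp_force: 0.0
```

Call:
{"fn": "apply_moves", "kwargs": {
  "motion": [
    {"jaw":1,"xyz":[0,0,1],"twist":0},
    {"jaw":1,"xyz":[0,0,2],"twist":0},
    {"jaw":1,"xyz":[0,0,2],"twist":0}
  ]
}}

```text
time: 14.75
ee_pos: [0.5993, -0.0896, 0.1976]
tcp_rot: [-180.0, 0.0, -176.2]
wrist_force: [-0.3, 0.4, 2.4]
opening: 0.0856
grasp_force: 1.0
```

```bash
python3 - <<'E'
from workcell import sensors, camera, camera_params
from h import *
np.set_printoptions(precision=4,suppress=True)
o=sensors.get_obs(); p=o['ee_pos']; x,y=p[:2]@EX,p[:2]@EY; print(p,"disp",x,y,o['wrist_force'],o['torque'])
ims=[]
for n in("scene","top"):
    c=camera_params(n); P,d=camera(n); D=dframe(cloud(P,d,c['mtx'],c['rvec'],c['tvec']))
    # dark fingers near head
    m=(P.max(2)<60)&(D[...,2]>.16)&(D[...,2]<.215)&(D[...,0]>.04)&(D[...,0]<.21)&(abs(D[...,1]-y)<.04); q=D[m]
    for a,b in((.04,.1),(.15,.21)):
        s=q[(q[:,0]>a)&(q[:,0]<b)]; print(n,len(s),np.percentile(s,[1,99],axis=0) if len(s) else "")
    ims.append(P)
u=cv2.resize(ims[0][200:300,220:340],None,fx=5,fy=5,interpolation=cv2.INTER_CUBIC); cv2.imwrite("pics/s5.png",u[:,:,::-1])
E
```

```text
[ 0.5993 -0.0896  0.1976] disp 0.1286210136703538 0.5921144579630978 [-0.3105  0.3575  2.3608] [-0.1787  0.0656  0.0413]
scene 13 [[0.0734 0.5896 0.1954]
 [0.0844 0.6034 0.2145]]
scene 18 [[0.1725 0.6005 0.1629]
 [0.207  0.6204 0.208 ]]
top 0 
top 0
```

View pics/s5.png

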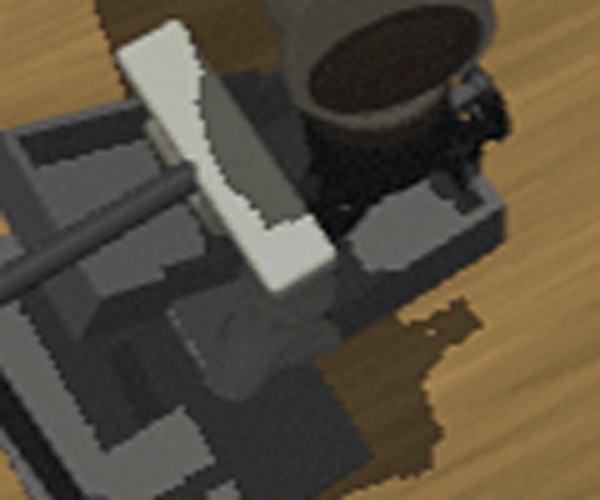

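The scene crop shows the wrist beside the lamp bar (230,150) with only its shadow on it. The wrist force reads first contact on the plunger head. Pressing along the leaning axis.

Call:
{"fn": "apply_moves", "kwargs": {
  "motion": [
    {"jaw":1,"xyz":[0,-1,1.7],"twist":0},
    {"jaw":1,"xyz":[0,-2,3.5],"twist":0},
    {"jaw":1,"xyz":[0,-3,5.2],"twist":0},
    {"jaw":1,"xyz":[0,-4,7],"twist":0},
    {"jaw":1,"xyz":[0,-5,8.7],"twist":0}
  ]
}}

```text
time: 15.48
ee_pos: [0.5996, -0.0946, 0.1891]
tcp_rot: [-180.0, 0.0, -176.2]
wrist_force: [-1.4, 1.7, 6.2]
opening: 0.0852
grasp_force: 3.2
```

Call:
{"fn": "apply_moves", "kwargs": {
  "motion": [
    {"jaw":1,"xyz":[0,-1.5,2.6],"twist":0},
    {"jaw":1,"xyz":[0,-3,5.2],"twist":0},
    {"jaw":1,"xyz":[0,-4.5,7.8],"twist":0},
    {"jaw":1,"xyz":[0,-6,10.4],"twist":0},
    {"jaw":1,"xyz":[0,-6,10.4],"twist":0}
  ]
}}

```text
time: 16.1
ee_pos: [0.6, -0.1005, 0.1789]
tcp_rot: [180.0, 0.1, -176.2]
wrist_force: [-1.5, 2.7, 9.1]
opening: 0.0853
grasp_force: 4.5
```

Call:
{"fn": "apply_moves", "kwargs": {
  "motion": [
    {"jaw":1,"xyz":[0,-0.5,0.9],"twist":0},
    {"jaw":1,"xyz":[0,-1,1.7],"twist":0},
    {"jaw":1,"xyz":[0,-1,1.7],"twist":0}
  ]
}}

```text
time: 16.48
ee_pos: [0.6001, -0.1009, 0.1782]
tcp_rot: [180.0, 0.1, -176.2]
wrist_force: [-3.1, 4.6, 13.7]
opening: 0.085
grasp_force: 7.4
```

Call:
{"fn": "apply_moves", "kwargs": {
  "motion": [
    {"jaw":1,"xyz":[0,-0.5,0.9],"twist":0},
    {"jaw":1,"xyz":[0,-0.5,0.9],"twist":0}
  ]
}}

```text
time: 16.73
ee_pos: [0.6001, -0.101, 0.1781]
tcp_rot: [179.9, 0.2, -176.2]
wrist_force: [-5.5, 9.0, 18.6]
opening: 0.0856
grasp_force: 10.2
```

The position has stopped changing while the force climbs, so the plunger is at its stop. Holding.

Call:
{"fn": "apply_moves", "kwargs": {
  "motion": [
    {"jaw":1,"xyz":[0,0,0],"twist":0},
    {"jaw":1,"xyz":[0,0,0],"twist":0},
    {"jaw":1,"xyz":[0,0,0],"twist":0},
    {"jaw":1,"xyz":[0,0,0],"twist":0},
    {"jaw":1,"xyz":[0,0,0],"twist":0}
  ]
}}

```text
time: 17.35
ee_pos: [0.6001, -0.101, 0.1781]
tcp_rot: [179.9, 0.2, -176.2]
wrist_force: [-6.6, 8.8, 18.6]
opening: 0.0851
grasp_force: 10.1
```

Call:
{"fn": "apply_moves", "kwargs": {
  "motion": [
    {"jaw":1,"xyz":[0,0,0],"twist":0},
    {"jaw":1,"xyz":[0,0,0],"twist":0},
    {"jaw":1,"xyz":[0,0,0],"twist":0},
    {"jaw":1,"xyz":[0,0,0],"twist":0},
    {"jaw":1,"xyz":[0,0,0],"twist":0}
  ]
}}

```text
time: 17.98
ee_pos: [0.6001, -0.101, 0.1781]
tcp_rot: [179.9, 0.2, -176.2]
wrist_force: [-6.4, 9.0, 18.4]
opening: 0.0853
grasp_force: 10.1
```

```bash
python3 - <<'E'
from workcell import sensors, camera, camera_params
from h import *
ims=[]
for n in("scene","wrist"):
    P,d=camera(n); ims.append(P)
cv2.imwrite("pics/s6.png",np.hstack([cv2.resize(ims[0][180:320,200:360],None,fx=2.2,fy=2.2),cv2.resize(ims[1],(400,308))])[:,:,::-1])
E
```

```text
(no output)
```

View pics/s6.png

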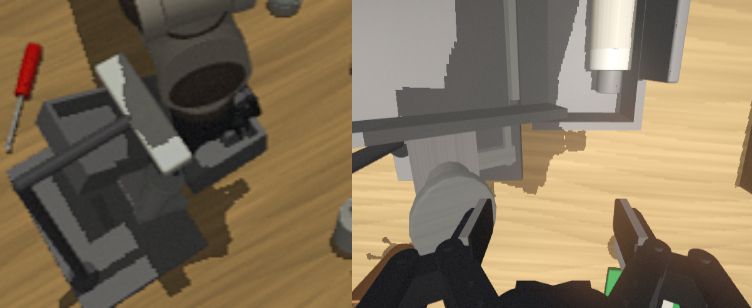

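The wrist view shows the bottle lying in the bin at (610,45) and the channel empty. I'll let the plunger back up along its axis, then withdraw toward the outlet side.

Call:
{"fn": "apply_moves", "kwargs": {
  "motion": [
    {"jaw":1,"xyz":[0,3,-5],"twist":0},
    {"jaw":1,"xyz":[0,6,-10],"twist":0},
    {"jaw":1,"xyz":[0,9,-16],"twist":0},
    {"jaw":1,"xyz":[0,13,-22],"twist":0},
    {"jaw":1,"xyz":[0,20,-34],"twist":0}
  ]
}}

```text
time: 18.7
ee_pos: [0.5984, -0.0819, 0.2091]
tcp_rot: [180.0, -0.1, -176.2]
wrist_force: [0.0, -0.2, 1.3]
opening: 0.0853
grasp_force: 0.0
```

Call:
{"fn": "apply_moves", "kwargs": {
  "motion": [
    {"jaw":1,"xyz":[0,15,-25],"twist":0},
    {"jaw":1,"xyz":[0,50,-25],"twist":0},
    {"jaw":1,"xyz":[0,95,-25],"twist":0},
    {"jaw":1,"xyz":[0,140,-40],"twist":0},
    {"jaw":1,"xyz":[0,180,-60],"twist":0}
  ]
}}

```text
time: 19.32
ee_pos: [0.5862, 0.0993, 0.2696]
tcp_rot: [180.0, -0.1, -176.2]
wrist_force: [0.4, 0.3, 0.2]
opening: 0.0854
grasp_force: 0.0
```

Call:
{"fn": "apply_moves", "kwargs": {
  "motion": [
    {"jaw":1,"xyz":[0,40,-20],"twist":0},
    {"jaw":1,"xyz":[0,80,-40],"twist":0},
    {"jaw":1,"xyz":[0,80,-40],"twist":0},
    {"jaw":1,"xyz":[0,80,-40],"twist":0}
  ]
}}

```text
time: 19.82
ee_pos: [0.5814, 0.1772, 0.309]
tcp_rot: [-180.0, -0.0, -176.2]
wrist_force: [0.1, -0.7, 0.7]
opening: 0.085
grasp_force: 0.0
```

```bash
python3 look.py 7; python3 -c "
import cv2;p=cv2.imread('pics/top7.png');cv2.imwrite('pics/c7.png',cv2.resize(p[60:320,180:500],None,fx=2.2,fy=2.2))"; python3 - <<'E'
from h import *
P,W=load("top7"); D=dframe(W); q=D[(D[...,0]>.16)&(D[...,0]<.22)&(D[...,1]>.56)&(D[...,1]<.625)&(D[...,2]>.17)&(D[...,2]<.23)]
print("head",np.percentile(q,[1,50,99],axis=0))
E
```

```text
19.825 [0.5814 0.1772 0.309 ] disp -0.13883727944851798 0.5917727174226405 [-179.9803   -0.0494 -176.1801] [ 0.0838 -0.7034  0.7279] 0.0849790933216198
top 0.03 y range 0.407037253734398 0.5714858232495992 z99 0.0664657524469956
top 0.05 y range 0.4061599138506131 0.5706223395883491 z99 0.06317690139944385
top 0.07 y range 0.4079231791593006 0.5723379749210575 z99 0.06349764135222043
top 0.09 y range 0.40692374338033566 0.5716803354002126 z99 0.06323796666614653
 tab 92 [0.0397 0.4897 0.1244] ((0.03987777233123779, 0.4897647202014923), (0.06811440736055374, 0.010109839029610157), 89.95304870605469)
scene 0.03 y range 0.4061674065118453 0.5731038979491585 z99 0.06810394395141842
scene 0.05 y range 0.404419269136298 0.5742625361712119 z99 0.06302898700776437
scene 0.07 y range 0.40544648287059415 0.5736373142440129 z99 0.062266733301136974
scene 0.09 y range 0.4070330780068338 0.5723269075967929 z99 0.06257977328598592
 tab 77 [0.0393 0.4918 0.1221] ((0.03884931281208992, 0.48972395062446594), (0.07062847912311554, 0.010704221203923225), 89.1111068725586)
head [[0.17180041 0.56741075 0.19110471]
 [0.1944454  0.59254755 0.20372024]
 [0.21699871 0.61714641 0.21601   ]]
```

View pics/c7.png

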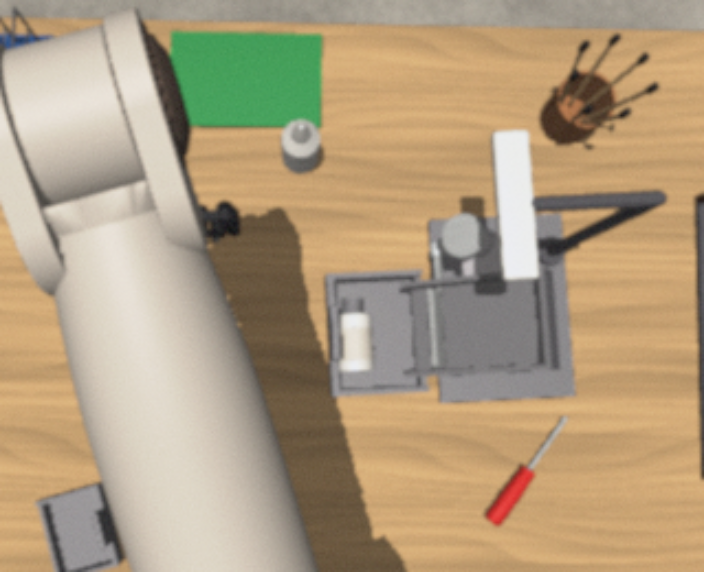

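The bottle lies in the bin at (355,340), the bin stands square and unmoved, the plunger at (463,237) is back up at 0.204 m, and the screwdriver and glue bottle are undisturbed. The arm is clear.

```bash
python3 -c "
from workcell import bot
print(bot.job_done())"
```

```text
the job is handed in; nothing more can be done
None
```

Job handed in at about 20 s: the bin stands square and centred under the outlet with its front about 20 mm behind the lip, the bottle is in it, the plunger was pressed to its stop and has sprung back, and the arm is clear; I used an open fingertip about 10 mm off the head's centre to stay clear of the lamp bar.

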